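# Start the leak tester and hold the split filter cell closed

## Task

Start the leak tester by pressing its round key, then its square key, then its long bar key, one at a time and each fully down, and never the cross-shaped key. Then fit the white upper half of the filter cell onto the two dowels of the lower half, larger hole over the thicker dowel, and press it down against the sprung seal until the two faces meet. Finish while still holding the halves firmly pressed together with the gripper; leave the bottles and glassware standing where they are.

Things in the scene. Friction and masses are not known exactly. Their poses are not given: they have to be found in the camera images.
- tester: Leak tester: low grey box 120 mm deep (x), 230 mm wide (y), 45 mm high, fixed on the bench, with a flat top carrying a display and a row of four off-white spring keys 50 mm apart along its y axis, in any order. Origin: centre of its underside.
- key_round_top (a point): Centre of the top of the round key of the leak tester (round cap 26 mm across), 59 mm above the bench when up, 10 mm above its black bezel; it is pressed straight down.
- key_round (a joint): Travel of the round key in m: 0 is up, 0.005 is fully down; sprung, about 1.5 N to start and 5 N fully down, comes back up by itself.
- key_square_top (a point): Centre of the top of the square key of the leak tester (square cap 24 x 24 mm), 59 mm above the bench when up, 10 mm above its black bezel; it is pressed straight down.
- key_square (a joint): Travel of the square key in m: 0 is up, 0.005 is fully down; sprung, about 1.5 N to start and 5 N fully down, comes back up by itself.
- key_bar_top (a point): Centre of the top of the bar key of the leak tester (long narrow bar cap, 38 x 14 mm, its length running across the row of keys), 59 mm above the bench when up, 10 mm above its black bezel; it is pressed straight down.
- key_bar (a joint): Travel of the bar key in m: 0 is up, 0.005 is fully down; sprung, about 1.5 N to start and 5 N fully down, comes back up by itself.
- key_cross_top (a point): Centre of the top of the cross key of the leak tester (plus-shaped cap, 28 mm over each arm, arms 9 mm wide), 59 mm above the bench when up, 10 mm above its black bezel; it is pressed straight down.
- key_cross (a joint): Travel of the cross key in m: 0 is up, 0.005 is fully down; sprung, about 1.5 N to start and 5 N fully down, comes back up by itself.
- lower_half: Lower half of the filter cell, fixed on the bench: bare steel block 110 (x) x 70 (y) mm on a dark foot 130 x 90 x 10 mm. Flat top face 45 mm above the bench, with two upright steel dowels and, between them, a round black sprung seal. A short brass port sticks out of its +x end. Origin: centre of its underside, at bench level; z up.
- big_dowel (a point): Centre of the tip of the lower half's thick dowel (14 mm), at its x = +40 mm, y = 0, 69 mm above the bench. Both dowels stand 24 mm above the top face; their top 7 mm tapers by 3.5 mm of radius.
- small_dowel (a point): Centre of the tip of the lower half's thin dowel (10 mm), at its x = -40 mm, y = 0, 69 mm above the bench.
- seal (a joint): How far the sprung seal (black disc 44 mm across, centre of the lower half) is pushed down, in m: 0 is up, 5 mm proud of the face; at 0.005 it is flush and the halves' faces meet. About 5 N to start, 12 N when flush: the upper half's own weight leaves a 5 mm gap, and the seal lifts it again when let go.
- upper_half: Upper half of the filter cell, loose, white plastic, about 0.3 kg: flat plate 110 (x) x 70 (y) x 22 mm with a grip rib on top and two holes right through. A short brass port sticks 22 mm out of its +x end. Starts flat on the bench, rib up. Origin: centre of its underside. Pressed home, its origin is 45 mm above the lower half's origin, x axes pointing the same way.
- rib_top (a point): Centre of the top of the upper half's grip rib, 62 mm above its underside, over its origin. The rib is 54 mm long (x), 24 mm wide (y) and stands 40 mm above the plate: pinch it across its width.
- big_hole (a point): Centre of the upper half's larger hole (16 mm), on its underside, at its x = +40 mm, y = 0.
- small_hole (a point): Centre of the upper half's smaller hole (12 mm), on its underside, at its x = -40 mm, y = 0.
- beaker: Bystander: glass beaker, 64 mm across, 85 mm tall, standing on the bench; leave it where it is. Origin: centre of its underside.
- dish: Bystander: low round glass dish, 72 mm across, 22 mm tall, standing on the bench; leave it where it is. Origin: centre of its underside.
- white_bottle: Bystander: white plastic jar with a red cap, 70 mm across, 150 mm tall, standing on the bench; leave it where it is. Origin: centre of its underside.
- brown_bottle: Bystander: brown glass bottle with a black cap, 62 mm across, 140 mm tall, standing on the bench; leave it where it is. Origin: centre of its underside.
Not all that is in view belongs to the job. What is shaped like the upper_half but turquoise is not meant. What is shaped like the lower_half but blue is not meant.

How it is judged (in metres and radians):
On the way, in this order (a step that is already met when the one before it is completed fails the run):
1. the round key is pressed down (value of joint key_round above 0.0035 m), for 0.05 s.
2. then the square key is pressed down, the round one up again (value of joint key_square above 0.0035 m and value of joint key_round below 0.0015 m), for 0.05 s.
3. then the bar key is pressed down, the others up again (value of joint key_bar above 0.0035 m and value of joint each of key_round, key_square below 0.0015 m), for 0.05 s.
4. then the upper half sits on both dowels, the right way round (x of upper_half in the frame of lower_half between -0.003 and 0.003 m and y of upper_half in the frame of lower_half between -0.003 and 0.003 m and angle between the x axis of upper_half and the x axis of lower_half, either way round below 0.05 rad and angle between the z axis of upper_half and the z axis of lower_half, either way round below 0.05 rad and horizontal distance between big_hole and big_dowel below 0.006 m and z of upper_half in the frame of lower_half below 0.055 m), for 0.1 s.
At the end, for the whole second after the job is handed in: Upper half on both dowels the right way round (within 3 mm, 0.05 rad), gap between the faces under 2 mm, seal pushed in over 3 mm, over 7 N between the halves, fingers still pressing or holding the upper half, which is at rest; all keys up (x of upper_half in the frame of lower_half between -0.003 and 0.003 m and y of upper_half in the frame of lower_half between -0.003 and 0.003 m and angle between the x axis of upper_half and the x axis of lower_half, either way round below 0.05 rad and angle between the z axis of upper_half and the z axis of lower_half, either way round below 0.05 rad and horizontal distance between big_hole and big_dowel below 0.006 m and z of upper_half in the frame of lower_half below 0.047 m and value of joint seal above 0.003 m and contact force between upper_half and lower_half above 7 N and contact force between the fingers and upper_half above 2 N and linear speed of upper_half below 0.02 m/s and value of joint each of key_round, key_square, key_bar, key_cross below 0.0015 m); the arm keeps its last pose, push and grip.
It fails at once if the cross key is pressed (value of joint key_cross above 0.0025 m).
It fails at once if two keys are down together (value of joint each of key_round, key_square above 0.0025 m or value of joint each of key_round, key_bar above 0.0025 m or value of joint each of key_round, key_cross above 0.0025 m or value of joint each of key_square, key_bar above 0.0025 m or value of joint each of key_square, key_cross above 0.0025 m or value of joint each of key_bar, key_cross above 0.0025 m).
It fails at once if a bottle or piece of glassware is moved more than 30 mm or tipped (distance of any of beaker, dish, white_bottle, brown_bottle from where it was at the start of the episode above 0.03 m or angle between any of beaker, dish, white_bottle, brown_bottle's own z axis and vertical above 0.4 rad).
It also fails if it takes over 48 s, if anything falls off the work surface, if the arm or the gripper's body presses on something with over 40 N, if the wrist force passes 120 N, or if a joint passes its speed limit or range.

## Robot

A 7-joint arm with a two-finger parallel gripper is mounted at the origin on the work surface. World frame = base frame: x ahead of the robot, y to its left, z up, the work surface at z = 0. Lengths are in m, angles in degrees, forces in N, time in s.
With the tool pointing down it reaches from about 0.4 to 0.925 m from the base axis. Payload 4.1 kg.
Tool frame: the origin (TCP) lies midway between the tips of the shut fingers; the grasp point (between the pads) lies hold_point_z behind it (hold_point_z is the distance from the TCP to the grasp point, in m); z points along the fingers, y is the line along which they close (so a half turn about z gives the same grasp; the last joint's range is limited). The gripper opens to 85 mm and grips with 20 to 120 N. Pads are 22 mm wide; open, the fingers measure 114 mm over their backs; the gripper's body (76 mm by 85 mm) begins 54 mm behind the grasp point. The pads swing forward as they close: fully open they stand 13 mm farther back than shut.
Start: joints at [57.983, 22.827, 2.584, 88.041, -1.071, 69.15, -2.905], TCP at [0.288, -0.583, 0.231] pointing down, gripper open.
Joint ranges: [-161.44, 161.44], [-28.35, 127.94], [-78.24, 83.42], [0, 140.83], [-78.03, 258.03], [13.02, 114.36], [-168.23, 168.23]. Speed limits (degrees/s): [147.25, 147.25, 180, 180, 180, 180, 180].

## Interface

Orientations are given as [roll, pitch, yaw] about the fixed x, y, z axes, in that order (R = Rz(yaw) Ry(pitch) Rx(roll)).
In Python, from workcell import * gives the robot as it stands. Calls block until the motion is done:
- move_to(position, orientation): joint-space move of the TCP to a pose.
- line_to(position, v=0.15, rot=None, until_force=None): straight line of the TCP; rot=None keeps the orientation; v is the mean speed in m/s. With until_force (N) it stops when the force on the tool has changed by that much, and returns True; else False.
- set_joints(angles): joint-space move.
- ungrasp() and clamp(newtons=None): open the fingers fully, or close them until they stop; newtons is the grip in N (None keeps the last).
- pause(seconds).
- ik(position, orientation): joint angles nearest the present ones, or None.
- snapshot(name): name is "side" or "top"; returns the picture (480x640x3 uint8, red, green, blue); there is no depth.
- calibration(name): a dict with "fx", "fy", "cx", "cy" (pixels), "R" (3x3) and "t" (3): a world point X has camera coordinates R X + t. Camera axes: x right, y down, z forward; pixel columns grow to the right and rows downward; lengths in m; the calibration is good to about 2 mm. A picture is of the moment at which its call begins. calibration takes no time and is no camera call.
A pose or a line that the arm cannot do raises PlanningError and nothing moves.
- close_job(): hands the job in; it is judged then, once.
Readings, each from a call of its own:
- get_time_s(): time.
- get_q(): joint angles.
- get_qd(): joint speeds.
- get_effort(): joint torques, N m.
- get_eef_pos(): TCP position.
- get_tcp_rot(): TCP orientation.
- get_ft_force(): force on the tool from outside, world axes, zero at the start.
- get_moment(): the same for the moment, N m.
- get_grip_width(): finger opening in m.
- get_grip_force(): force on a finger pad.
Only numpy, scipy, OpenCV 4.12 (cv2) and the standard library are available. Lean on these libraries where they do the work, as an engineer would, in place of code of your own. Each camera call takes 0.05 s, during which the arm holds its last target. There are 200 camera calls.

## Working session

There is one attempt and no reset: what is moved stays moved. The work goes in short steps, each a Python script; the robot and the scene stay as the last script left them, time stands still between calls to the robot, and variables do not carry over. Pictures are saved under pics/ and viewed, at most 10 in all, crops included, and the job is handed in when it is done.

```bash
mkdir -p pics; ls; python3 - <<'E'
from workcell import *
import cv2,numpy as np
for n in("top","side"):
    im=snapshot(n); cv2.imwrite(f"pics/{n}0.png",im[:,:,::-1]); c=calibration(n); print(n,c)
print(hold_point_z if 'hold_point_z' in globals() else None, get_tcp_rot(), get_time_s())
E
```

```text
pics
top {'fx': 502.8561521960281, 'fy': 502.8561521960281, 'cx': 316.5775903205242, 'cy': 238.74135086915052, 'R': array([[-0.06095718, -0.99813754, -0.00238248],
       [-0.97200708,  0.05990365, -0.22718669],
       [ 0.22690628, -0.01153287, -0.97384831]]), 't': array([-0.00937695,  0.59858721,  1.15731778])}
side {'fx': 474.06376383707675, 'fy': 474.06376383707675, 'cx': 322.20369430354543, 'cy': 240.8626926781484, 'R': array([[-0.72453648, -0.68920067, -0.00702376],
       [-0.49276318,  0.52509884, -0.69387006],
       [ 0.48190388, -0.49927312, -0.72006597]]), 't': array([0.3881147, 0.368341 , 0.7174997])}
0.0187 [-1.79898809e+02  6.97454468e-03  2.63494997e+01] 0.1
```

View pics/top0.png

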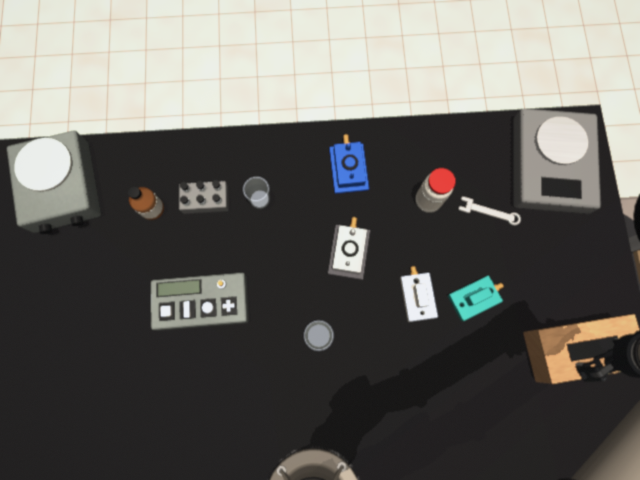

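View pics/side0.png

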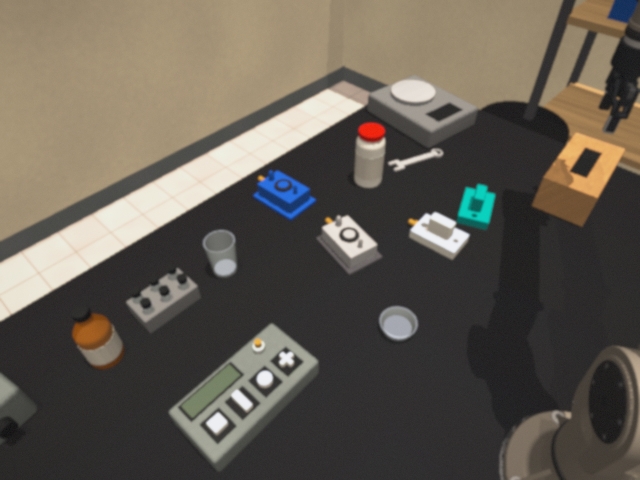

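The pictures show these candidates, with top-view pixels:
- **Upper half:** white (420,296) or turquoise (477,297). I choose white.
- **Lower half:** bare steel (350,248) or blue (349,165). I choose steel.
- **Keys:** square (166,311), bar (187,309), round (207,307) and cross (229,306). The orange button at (221,284) and the knob box at (203,196) are neither keys nor the tester.

Next I measure these and check them in one close crop.

```bash
cat > h.py <<'E'
from workcell import *
import cv2,numpy as np
def ray(n,uv,z):
    c=calibration(n); R=c["R"]; o=-R.T@c["t"]
    d=R.T@np.array([(uv[0]-c["cx"])/c["fx"],(uv[1]-c["cy"])/c["fy"],1.]); return o+d*(z-o[2])/d[2]
def proj(n,X):
    c=calibration(n); p=c["R"]@np.array(X)+c["t"]; return np.array([c["fx"]*p[0]/p[2]+c["cx"],c["fy"]*p[1]/p[2]+c["cy"]])
def blobs(im,box,thr=200,amin=15,sat=40):
    x0,y0,x1,y1=box; s=im[y0:y1,x0:x1]; m=((s.min(2)>thr)&(s.max(2).astype(int)-s.min(2)<sat)).astype(np.uint8)
    k,l,st,ce=cv2.connectedComponentsWithStats(m)
    return [(st[i,4],ce[i]+[x0,y0],cv2.minAreaRect(np.argwhere(l==i)[:,::-1].astype(np.float32)+np.float32([x0,y0]))) for i in range(1,k) if st[i,4]>=amin]
E
python3 - <<'E'
from h import *
np.set_printoptions(precision=4,suppress=True)
t=cv2.imread("pics/top0.png")[:,:,::-1]; s=cv2.imread("pics/side0.png")[:,:,::-1]
for n,im,b in(("top",t,(150,295,245,325)),("side",s,(190,340,310,445))):
    for a,c,r in blobs(im,b): print(n,a,c,ray(n,c,.059))
a=cv2.resize(np.ascontiguousarray(t[215:325,325:445]),None,fx=5,fy=5,interpolation=cv2.INTER_CUBIC)[:,:,::-1]
b=cv2.resize(np.ascontiguousarray(s[200:285,315:475]),None,fx=5,fy=5,interpolation=cv2.INTER_CUBIC)[:,:,::-1]
cv2.imwrite("pics/a.png",a);cv2.imwrite("pics/b.png",b)
E
```

```text
top 58 [227.8448 305.3276] [0.4494 0.1751 0.059 ]
top 76 [186.0132 308.8947] [0.447  0.2748 0.059 ]
top 74 [206.8784 306.973 ] [0.4485 0.2251 0.059 ]
top 86 [164.9884 310.6047] [0.446  0.3248 0.059 ]
side 37 [258.7297 347.2432] [0.5002 0.1957 0.059 ]
side 114 [286.1491 357.7632] [0.4509 0.1772 0.059 ]
side 158 [264.3481 377.7848] [0.4502 0.2272 0.059 ]
side 182 [240.8681 399.2967] [0.4494 0.2775 0.059 ]
side 220 [216.3818 422.35  ] [0.4479 0.3272 0.059 ]
```

View pics/a.png

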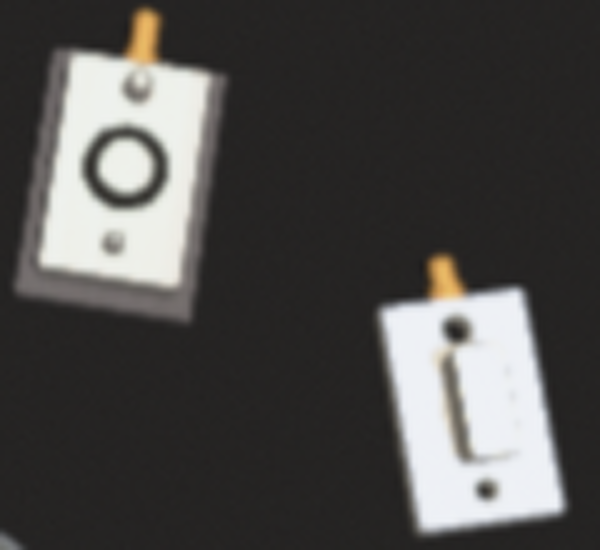

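View pics/b.png

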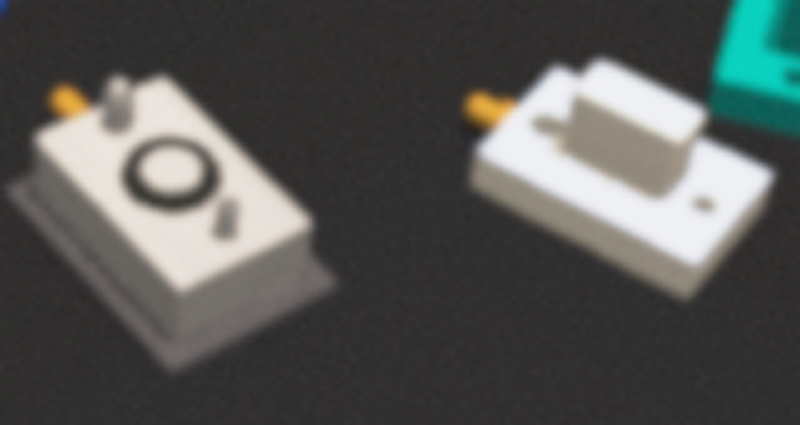

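The crops confirm the choice. The steel block has its seal ring at (125,167) and its thick dowel by the port at (138,85). The white half has its larger hole by the port at (457,328). Both ports point to +x. Now I measure the block and the white half, then press the keys.

```bash
cat >> h.py <<'E'
def plate(n,im,box,z,thr):
    x0,y0,x1,y1=box; K=8
    g=cv2.resize(np.ascontiguousarray(im[y0:y1,x0:x1].min(2)),None,fx=K,fy=K,interpolation=cv2.INTER_CUBIC)
    cs,_=cv2.findContours((g>thr).astype(np.uint8),cv2.RETR_EXTERNAL,cv2.CHAIN_APPROX_NONE)
    c=max(cs,key=cv2.contourArea)[:,0,:]
    w=np.array([ray(n,(p+.5)/K-.5+[x0,y0],z)[:2] for p in c])
    (cx,cy),(a,b),_=r=cv2.minAreaRect((w*1000).astype(np.float32))
    B=cv2.boxPoints(r)/1000; e=[B[1]-B[0],B[2]-B[1]]; e=max(e,key=np.linalg.norm); e=e*np.sign(e[0])
    return np.array([cx/1000,cy/1000]),np.degrees(np.arctan2(e[1],e[0])),(a,b)
E
python3 - <<'E'
from h import *
np.set_printoptions(precision=4,suppress=True)
t=cv2.imread("pics/top0.png")[:,:,::-1]; s=cv2.imread("pics/side0.png")[:,:,::-1]
for thr in(120,150,180):
    print(thr,"L",plate("top",t,(325,222,372,280),.045,thr),plate("side",s,(315,205,385,275),.045,thr+10))
    print(thr,"U",plate("top",t,(397,270,442,325),.022,thr),plate("side",s,(405,205,475,265),.022,thr+10))
# crop px -> features
c=lambda n,u,v:(np.array([u,v])+.5)/5-.5+([325,215] if n=="top" else [315,200])
print("seal",ray("top",c("top",125,167),.05),ray("side",c("side",170,174),.05))
print("dow",ray("top",c("top",138,80),.069),ray("top",c("top",113,237),.069),ray("side",c("side",120,84),.069),ray("side",c("side",231,206),.069))
print("hol",ray("top",c("top",457,328),.022),ray("top",c("top",487,489),.022),ray("side",c("side",548,124),.022),ray("side",c("side",705,204),.022))
print("tester row yaw",-np.degrees(np.arctan2(.4494-.446,.3248-.1751)))
E
```

```text
120 L (array([ 0.5732, -0.1267]), np.float32(-12.604975), (74.27388763427734, 113.62610626220703)) (array([ 0.5789, -0.1252]), np.float32(-13.186401), (72.9857406616211, 122.97560119628906))Traceback (most recent call last):
  File "<stdin>", line 6, in <module>
  File "h.py", line 17, in plate
    w=np.array([ray(n,(p+.5)/K-.5+[x0,y0],z)[:2] for p in c])
                ~~~^^^^^^^^^^^^^^^^^^^^^^^^^
  File "h.py", line 4, in ray
    c=calibration(n); R=c["R"]; o=-R.T@c["t"]
ValueError: time passes only in moves, steps and waits
```

```bash
sed -i 's/^def ray/C={n:calibration(n) for n in("top","side")}\ndef ray/; s/c=calibration(n)/c=C[n]/' h.py
python3 - <<'E'
from h import *
np.set_printoptions(precision=4,suppress=True)
t=cv2.imread("pics/top0.png")[:,:,::-1]; s=cv2.imread("pics/side0.png")[:,:,::-1]
for thr in(130,180):
    print(thr,"L",plate("top",t,(325,222,372,280),.045,thr),plate("side",s,(315,205,385,275),.045,thr+10))
    print(thr,"U",plate("top",t,(397,270,442,325),.022,thr),plate("side",s,(405,205,475,265),.022,thr+10))
c=lambda n,u,v:(np.array([u,v])+.5)/5-.5+([325,215] if n=="top" else [315,200])
print("seal",ray("top",c("top",125,167),.05),ray("side",c("side",170,174),.05))
print("dow",ray("top",c("top",138,80),.069),ray("top",c("top",113,237),.069),ray("side",c("side",120,84),.069),ray("side",c("side",231,206),.069))
print("hol",ray("top",c("top",457,328),.022),ray("top",c("top",487,489),.022),ray("side",c("side",548,124),.022),ray("side",c("side",705,204),.022))
E
```

```text
130 L (array([ 0.5733, -0.1266]), np.float32(-12.721181), (73.02534484863281, 112.61195373535156)) (array([ 0.5788, -0.1254]), np.float32(-12.911089), (72.14363098144531, 121.39509582519531))
130 U (array([ 0.4472, -0.2894]), np.float32(4.453225), (114.07952880859375, 73.35818481445312)) (array([ 0.4484, -0.2962]), np.float32(4.1279736), (115.98760223388672, 95.6209487915039))
180 L (array([ 0.5732, -0.1264]), np.float32(-12.8644495), (69.35989379882812, 109.0065689086914)) (array([ 0.575 , -0.1245]), np.float32(-13.306776), (66.7328872680664, 106.87934875488281))
180 U (array([ 0.4471, -0.2895]), np.float32(4.4333053), (110.9113998413086, 70.46746826171875)) (array([ 0.4489, -0.297 ]), np.float32(4.387813), (112.18018341064453, 89.44039154052734))
seal [ 0.5729 -0.1261  0.05  ] [ 0.574  -0.1232  0.05  ]
dow [ 0.6119 -0.1343  0.069 ] [ 0.5348 -0.1162  0.069 ] [ 0.6143 -0.1351  0.069 ] [ 0.5314 -0.1119  0.069 ]
hol [ 0.487  -0.2867  0.022 ] [ 0.407 -0.293  0.022] [ 0.4874 -0.2864  0.022 ] [ 0.4076 -0.2918  0.022 ]
```

```bash
python3 - <<'E'
from h import *
np.set_printoptions(precision=4,suppress=True)
clamp(20); D=[180,0,1.3]
K=[("round",.4493,.2261),("square",.447,.326),("bar",.4482,.2761)]
move_to([K[0][1],K[0][2],.2],D)
for n,x,y in K:
    line_to([x,y,.085],v=.2); 
    line_to([x,y,.066],v=.08)
    f0=np.array(get_ft_force()); hit=line_to([x,y,.051],v=.025,until_force=9)
    pause(.15); print(n,hit,np.array(get_eef_pos()),np.array(get_ft_force())-f0,get_time_s())
    line_to([x,y,.085],v=.15)
print(get_time_s())
E
```

```text
round True [0.4498 0.2263 0.0541] [-1.8274 -1.4655  7.0473] 5.55
square True [0.4474 0.3264 0.0541] [-0.4491 -1.0481  5.408 ] 7.6083
bar True [0.4486 0.2765 0.0541] [-1.1865 -0.3599  6.0439] 9.425
9.7833
```

```bash
python3 - <<'E'
from h import *
np.set_printoptions(precision=4,suppress=True)
x,y=.4475,-.2893; D=[180,0,4.45]
line_to([.4486,.2765,.2],v=.3)
move_to([x,y,.2],D); ungrasp()
line_to([x,y,.08],v=.2); line_to([x,y,.030],v=.08); clamp(80)
print(get_grip_width(),get_grip_force(),np.array(get_eef_pos()))
f0=np.array(get_ft_force()); line_to([x,y,.15],v=.15); print(get_grip_width(),np.array(get_ft_force())-f0)
# underside = TCP z - .030
move_to([.5738,-.1255,.13],[180,0,-12.9])
print(np.array(get_eef_pos()),get_tcp_rot(),get_time_s())
t=snapshot("top"); s=snapshot("side")
cv2.imwrite("pics/t1.png",t[:,:,::-1]);cv2.imwrite("pics/s1.png",s[:,:,::-1])
a=[cv2.resize(i[v:v+120,u:u+160],None,fx=2.5*2,fy=5,interpolation=cv2.INTER_CUBIC) for i,u,v in((np.ascontiguousarray(t),270,180),(np.ascontiguousarray(s),270,150))]
cv2.imwrite("pics/c1.png",cv2.resize(np.vstack(a),(400,600))[:,:,::-1]); cv2.imwrite("pics/c2.png",a[1][:,:,::-1])
E
```

```text
0.02301160088715665 79.19500350952148 [ 0.4478 -0.2894  0.0304]
0.02290935427010839 [ 0.2372 -0.5604 -7.3441]
[ 0.5728 -0.1263  0.1288] [179.9389   0.1389 -12.8942] 17.0417
```

View pics/c2.png

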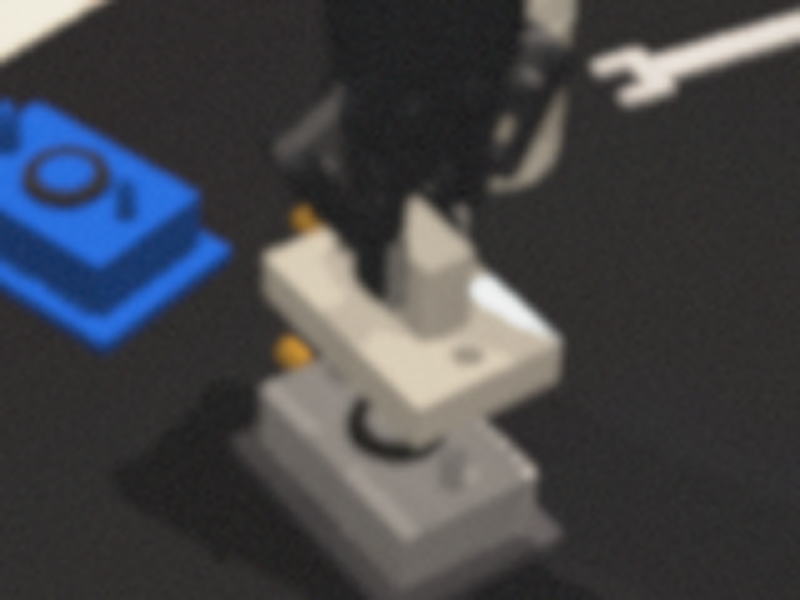

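The side crop shows the white half held level, port forward, above the lower half. Its small hole is at (467,355) and the thin dowel tip at (462,458). Next I check that offset numerically, then lower onto the dowels with a force stop.

```bash
python3 - <<'E'
from h import *
np.set_printoptions(precision=4,suppress=True)
c=lambda u,v:(np.array([u,v])+.5)/5-.5+[270,150]
print("hole",ray("side",c(467,355),.1208),"dowel",ray("side",c(462,458),.069),"from tcp",np.array([.5728,-.1263])-.0405*np.array([np.cos(.225),-np.sin(.225)]))
P=[.5737,-.1252]
line_to(P+[.105],v=.05); pause(.3); p=np.array(get_eef_pos()); print(p); 
f0=np.array(get_ft_force())
hit=line_to(P+[.094],v=.03,until_force=6); print(hit,np.array(get_eef_pos()),np.array(get_ft_force())-f0)
if not hit:
    hit=line_to(P+[.083],v=.03,until_force=8); print(hit,np.array(get_eef_pos()),np.array(get_ft_force())-f0,get_moment())
print(get_time_s())
E
```

```text
hole [ 0.5341 -0.1177  0.1208] dowel [ 0.5288 -0.1127  0.069 ] from tcp [ 0.5333 -0.1173]
[ 0.5739 -0.1252  0.1053]
False [ 0.5735 -0.1251  0.0938] [-0.1698 -1.5362  0.0833]
False [ 0.5736 -0.1252  0.0828] [ 0.9149 -0.9495 -1.1032] [-0.0023 -0.065  -0.0109]
19.125
```

```bash
python3 - <<'E'
from h import *
np.set_printoptions(precision=4,suppress=True)
P=[.5737,-.1252]; f0=np.array(get_ft_force())
hit=line_to(P+[.068],v=.015,until_force=30)
for _ in range(3): pause(.4); print(hit,np.array(get_eef_pos()),get_tcp_rot(),np.array(get_ft_force())-f0,get_grip_width())
print(get_time_s())
s=snapshot("side"); cv2.imwrite("pics/s2.png",cv2.resize(np.ascontiguousarray(s[170:290,270:430]),None,fx=5,fy=5,interpolation=cv2.INTER_CUBIC)[:,:,::-1])
t=snapshot("top"); cv2.imwrite("pics/t2.png",t[:,:,::-1])
E
```

```text
True [ 0.5738 -0.1252  0.0761] [179.9023   0.0433 -12.9279] [-2.0025 -1.0143 11.4262] 0.02305986814971693
True [ 0.5738 -0.1252  0.0761] [179.902    0.0407 -12.9304] [-2.9743 -1.0921 12.4377] 0.02309657049092923
True [ 0.5738 -0.1251  0.0761] [179.9063   0.0424 -12.9265] [-2.9787  0.3631 12.1995] 0.02279097909954124
21.0083
```

View pics/s2.png

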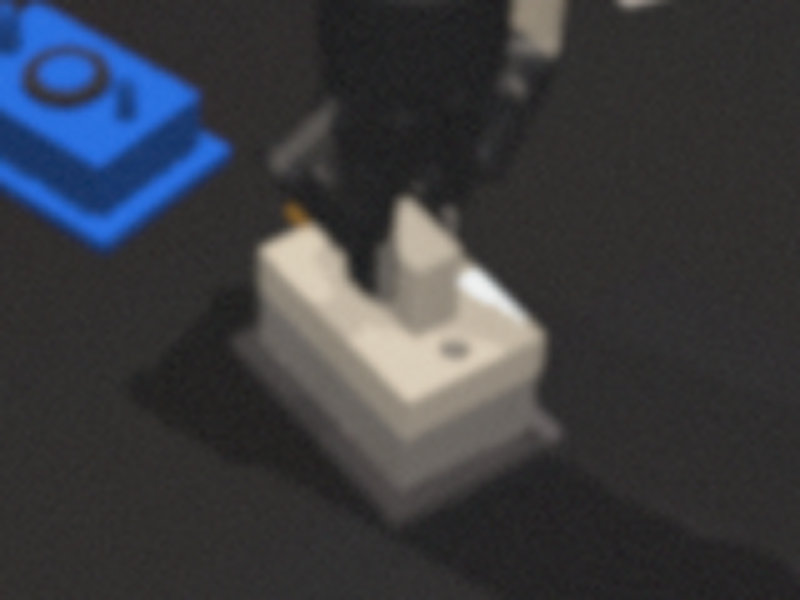

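View pics/t2.png

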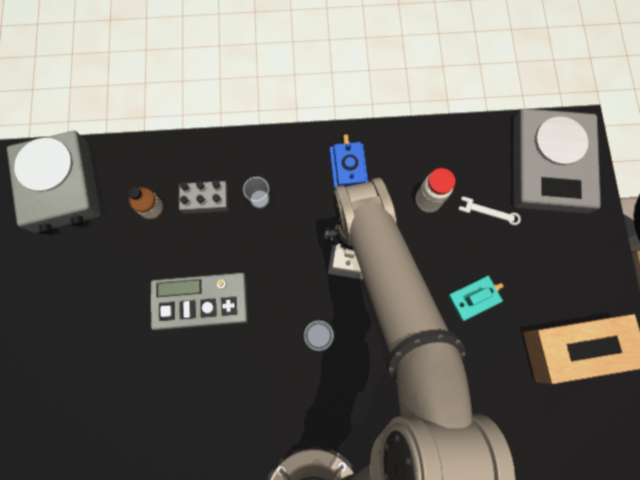

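The halves look closed with edges aligned, and the bottles and glassware haven't moved. The push is only about 12 N, barely at flush, so I add some for margin and then hand in.

```bash
python3 - <<'E'
from h import *
np.set_printoptions(precision=4,suppress=True)
f0=np.array(get_ft_force()); 
hit=line_to([.5738,-.1252,.0725],v=.01,until_force=25)
pause(.5); f=np.array(get_ft_force()); p=np.array(get_eef_pos()); print(hit,p,f-f0,f,get_grip_width(),get_time_s())
if f[2]-f0[2]>3 and p[2]<.0765: print(close_job())
E
```

```text
False [ 0.5738 -0.1252  0.0755] [-7.5983  0.1772 11.2678] [-8.9874  0.8878 19.6222] 0.022712800708170205 21.9917
the job is handed in; nothing more can be done
None
```

The job is handed in: I pressed the round, square and bar keys fully down in that order and fitted the white half on both dowels, and the gripper still held the halves together with about 20 N at roughly 22 s; the system has not reported a verdict.

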